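# Put the jigger drive into locked-out reverse

## Task

The jigger's drive lever has to go into reverse, but a spray bottle stands in its way: first stand the bottle upright on the blue mat, wholly on it, and let go. Then lift the lever's yellow lockout collar so that it clears the red tooth, push the lever past it until it comes up against its end stop in reverse, and let the collar drop fully down again. Do not force the lever through the tooth, do not knock the bottle over, and leave the other things on the table where they are.

Things in the scene. Friction and masses are not known exactly. Their poses are not given: they have to be found in the camera images.
- housing: Drive selector of the jigger wheel, bolted down. Origin: centre of its underside, on the table. Grey base 140 (x) x 200 (y) x 20 mm; on it a green drum of radius 100 mm, 100 mm long, its axis along the housing's x, 20 mm up (drum top at 120 mm). The lever stands out of a dark track round the drum and swings in the housing's y-z plane; reverse is towards its +y.
- tooth (a point): Centre of the red tooth's top, 116 mm from the lever's hinge axis; the tooth stands across the track, 16 mm proud of the drum, 20 mm wide along the track, from lever angle 0.10 to 0.28. It stops the collar's lock pin.
- pivot (a point): The lever's hinge axis: on the drum's axis, 20 mm above the housing's origin; axes as the housing's. Distances along the lever below are measured from here.
- lever (a joint): Lever angle, rad: 0 upright, positive leaning to the housing's +y (reverse). Least -0.5; with the collar down the pin meets the red tooth at about 0.06; end stop of reverse at 0.65. It stays where left (friction, about 4 to 6 N at the collar). Steel rod 12 mm thick, black knob 36 mm across from 193 to 213 mm along the lever from the pivot.
- collar (a joint): Lift of the yellow lockout collar along the lever, m: 0 fully down, 0.018 fully up. A spring and its weight push it down with about 4.5 N (down) to 6.5 N (up). Lifted more than 12 mm, its pin clears the red tooth; the pin is past the tooth when the lever is beyond about 0.34, and the collar can then drop again.
- wings (a point): On the lever's axis at the underside of the collar's wings, 165 mm from the pivot when down; z along the lever, y along the wings, x along the hinge. Wings: one bar 64 (y) x 24 (x) x 8 mm above this point. Below it a sleeve 22 mm thick, 48 mm long, then the lock pin: a finger each side of the sleeve can hook under the wings. Knob 20 mm above the wings when down.
- bottle: White spray bottle with a yellow head, standing on the table on the reverse side of the selector, in the lever's way; 0.17 to 0.35 kg. Origin: centre of its underside; z up. Body 66 mm in diameter, 145 mm high, then a neck; head 60 mm (its x, -22 to +38 mm) x 24 mm (its y), from 168 to 202 mm high: grip the head across its y.
- mat: Blue square mat, 150 x 150 x 6 mm, fixed on the table on the left or on the right. Origin: centre of its underside.
- mug: white ceramic mug, 70 mm across, 70 mm high, standing in front of the selector. Bystander; origin: centre of its underside
- mould: white plaster mould, stepped cylinder 70 mm across, 90 mm high, standing beside the selector's -y end. Bystander; origin: centre of its underside
- bowl: blue bowl, 110 mm across, 50 mm high, behind the selector. Bystander; origin: centre of its underside
- cup: terracotta cup, 68 mm across, 60 mm high, behind the selector. Bystander; origin: centre of its underside
- brush: brush lying on the table in front of the selector, 130 mm long, about 20 mm high. Bystander; origin: centre of its underside (on its length)
- plate: white plate, 110 mm across, 20 mm high, to the left of the selector. Bystander; origin: centre of its underside
- scraper: metal scraper lying to the right of the selector, 140 mm long, about 20 mm high. Bystander; origin: centre of its underside (on its length)

How it is judged:
By the outcome, as a careful person would: the job done as asked, in the order asked, and still so for the second after the job is handed in, with the robot touching nothing.
It also fails if it takes over 64 s, if anything falls off the work surface, if the arm or the gripper's body presses on something with over 40 N, if the wrist force passes 120 N, or if a joint passes its speed limit or range.

## Robot

A 7-joint arm with a two-finger parallel gripper is mounted at the origin on the work surface. World frame = base frame: x ahead of the robot, y to its left, z up, the work surface at z = 0. Lengths are in m, angles in rad, forces in N, time in s.
With the tool pointing down it reaches from about 0.4 to 0.875 m from the base axis. Payload 19.3 kg.
Tool frame: the origin (TCP) lies midway between the tips of the shut fingers; the grasp point (between the pads) lies robot.hold_point_z behind it (robot.hold_point_z is the distance from the TCP to the grasp point, in m); y points along the fingers, x is the direction in which the jaws open and shut, and the axes are right-handed (so a half turn about y gives the same grasp; the last joint's range is limited). The gripper opens to 85 mm and grips with 20 to 120 N. Pads are 22 mm wide; open, the fingers measure 114 mm over their backs; the gripper's body (76 mm by 85 mm) begins 54 mm behind the grasp point. The pads swing forward as they close: fully open they stand 13 mm farther back than shut.
Start: joints at [-1.353, 0.521, -0.036, 1.599, 0.021, 1.021, -0.113], TCP at [0.177, 0.599, 0.231] pointing down, gripper open.
Joint ranges: [-2.91, 2.91], [-0.3, 2.13], [-1.5, 1.42], [0.17, 2.43], [-1.26, 4.41], [0.16, 1.93], [-2.52, 2.52]. Speed limits (rad/s): [1.89, 1.89, 2.39, 2.39, 3.01, 3.01, 3.01].

## Interface

Orientations are given as a rotation vector (axis times angle).
In Python, from station import robot gives the robot as it stands.
- The arm moves only by the tool arm_command, never from a script. Its argument "moves" is one flat list of numbers, 7 for each row, row after row: the closure, from 0 (fully open) to 1 (shut), then the shift along the tool's x, y, z in m, then the turn, a rotation vector about the tool's x, y, z in degrees. A call has 1 to 12 rows; each row shifts and turns the commanded pose from where the row before left it, along the tool's axes as they then stand; what a row does not reach is not made up. A row lasts 1/12 s, in which the tool goes at most 41.7 mm and 7.16 degrees, less where a joint would pass 70% of its speed; a pose out of reach is approached as far as the arm can. A call with a gripper value outside its range is refused whole. The fingers move at their own pace and stop on an object; "grip_force" is the grip in N (left out, the last holds). Time passes only in rows, so rows that do not move let the fingers close. It gives the time, the measured TCP pose, the force and the opening at its end, in the units of the state.
- robot.sense(): the state, without advancing time (a new reading comes with each control period).
- robot.grab_frame(name): name is "side" or "top"; returns a dict with "frame" (480x640x3 uint8, red, green, blue), "fx", "fy", "cx", "cy" (pixels), "rvec" (rotation vector, rad) and "tvec" (3), from world to camera coordinates, as OpenCV has them. Camera axes: x right, y down, z forward; pixel columns grow to the right and rows downward; lengths in m; the calibration is good to about 2 mm. A picture is of the moment at which its call begins. There is no depth.
- robot.sign_off(): hands the job in, once; it reports no verdict.
The state is a dict: "time": time; "qpos": joint angles; "joint_vel": joint speeds; "joint_torque": joint torques, N m; "tool_pos": TCP position; "eef_rot": TCP orientation; "contact_force": force on the tool from outside, world axes, zero at the start; "torque": the same for the moment, N m; "finger_gap": opening from 0.0 (shut) to 1.0 (fully open).
Only numpy, scipy, OpenCV 4.12 (cv2) and the standard library are available. Lean on these libraries where they do the work, as an engineer would, in place of code of your own. Each camera call takes 0.05 s, during which the arm holds its last target.

## Working session

There is one attempt and no reset: what is moved stays moved. The work goes in short steps, Python scripts to look and compute and a tool call to move; the robot and the scene stay as the last step left them, time stands still between calls to the robot, and variables do not carry over. Pictures are saved under pics/ and viewed, and the job is handed in when it is done.

Besides the shell and the picture viewer there is one more tool, called after "Emit:" as a command line: name --argument value ..., lists and objects as JSON in quotes. arm_command: Moves the arm, as the interface text tells. Its arguments: {"type":"object","properties":{"moves":{"type":"array"},"grip_force":{"type":"number"}},"required":["moves"]}

```bash
ls; mkdir -p pics
python3 - <<'E'
from station import robot
import cv2
s=robot.sense(); print(s); print(robot.hold_point_z)
for n in ("side","top"):
    f=robot.grab_frame(n); cv2.imwrite(f"pics/{n}0.png",f["frame"][:,:,::-1]); print({k:v for k,v in f.items() if k!="frame"})
E
```

```text
pics
{'time': 0.0, 'qpos': array([-1.35316882,  0.52198869, -0.03630219,  1.59998219,  0.02119467,
        1.02106214, -0.11278963]), 'joint_vel': array([-0.00131416, -0.00012417,  0.00016346,  0.00159312, -0.00090548,
        0.00011927, -0.00063132]), 'joint_torque': array([-3.89998086e-04, -9.27122855e+01,  1.97960213e+00, -3.69936454e+01,
        1.78050151e-02,  8.21966794e-03,  2.20533155e-05]), 'tool_pos': array([0.17737596, 0.59897682, 0.23075102]), 'eef_rot': array([-1.33244357, -0.99402289,  0.99534373]), 'contact_force': array([ 0.29260157, -0.10001757,  0.42298333]), 'torque': array([-0.03948204, -0.04625018,  0.10519672]), 'finger_gap': 0.9995807609365395}
0.0187
{'fx': 615.2094183497015, 'fy': 615.2094183497015, 'cx': 321.87390188919994, 'cy': 242.6364047451396, 'rvec': array([ 2.16205731, -0.79367952,  0.39667408]), 'tvec': array([-0.44263536,  0.34130595,  1.08501964])}
{'fx': 506.09044752722696, 'fy': 506.09044752722696, 'cx': 317.58772176111125, 'cy': 242.79555709931887, 'rvec': array([ 2.17159266, -2.15067718,  0.12120761]), 'tvec': array([-0.0040077 ,  0.58778954,  1.12925408])}
```

View pics/side0.png

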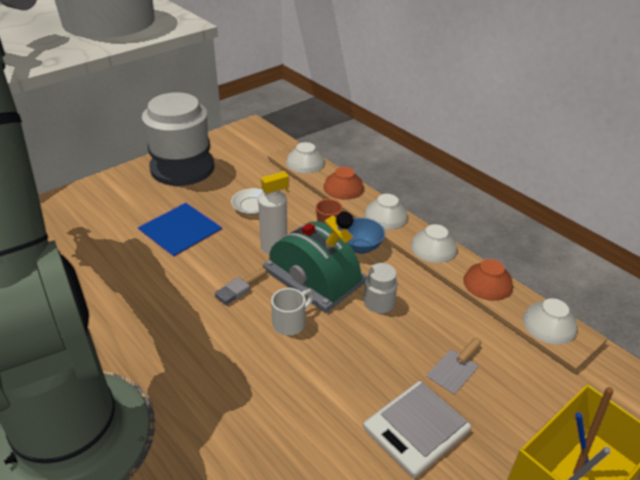

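View pics/top0.png

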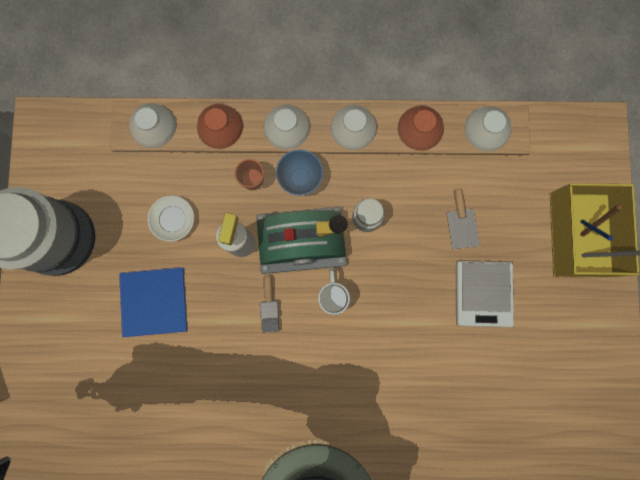

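Run:
```python
from scipy.spatial.transform import Rotation as R
import numpy as np
print(R.from_rotvec([-1.33244357, -0.99402289,  0.99534373]).as_matrix().round(3))
```

```text
[[ 0.284 -0.    -0.959]
 [ 0.959 -0.001  0.284]
 [-0.001 -1.    -0.   ]]
```

The side view shows the bottle at (273,220) with its yellow head at (274,183). The selector is at (315,265), with the lever leaning right and its knob at (344,220). The mat is at (180,228). In the top view the mat is at (153,302), the bottle head at (228,229) and the knob at (338,225).

```bash
cat > h.py <<'E'
import numpy as np, cv2
from scipy.spatial.transform import Rotation as R
from scipy.optimize import least_squares
def grab(n,fn=None):
    from station import robot
    f=robot.grab_frame(n)
    if fn: cv2.imwrite(f"pics/{fn}.png",f["frame"][:,:,::-1])
    np.savez(f"last_{n}.npz",**f)
    return f
def load(n):
    return dict(np.load(f"last_{n}.npz"))
def proj(f,P):
    K=np.array([[f["fx"],0,f["cx"]],[0,f["fy"],f["cy"]],[0,0,1.]])
    return cv2.projectPoints(np.atleast_2d(np.array(P,float)),f["rvec"],f["tvec"],K,None)[0][:,0]
def atz(f,uv,z):
    uv=np.atleast_2d(uv); Rm=R.from_rotvec(f["rvec"]).as_matrix(); c=-Rm.T@f["tvec"]
    d=np.c_[(uv[:,0]-f["cx"])/f["fx"],(uv[:,1]-f["cy"])/f["fy"],np.ones(len(uv))]@Rm
    return c+d*((z-c[2])/d[:,2])[:,None]
def tri(fs,uvs):
    return least_squares(lambda p:np.concatenate([proj(f,p)[0]-u for f,u in zip(fs,uvs)]),[0.5,0,0.1])
def crop(f,x0,y0,w,h,s,fn):
    im=f["frame"][y0:y0+h,x0:x0+w,::-1]; cv2.imwrite(f"pics/{fn}.png",cv2.resize(im,None,fx=s,fy=s,interpolation=cv2.INTER_CUBIC))
E
python3 - <<'E'
from h import *
t=grab("top");s=grab("side")
crop(t,110,140,300,210,2.6,"topc"); crop(s,130,140,280,200,2.8,"sidec")
for n,f in (("t",t),("s",s)):
    hsv=cv2.cvtColor(f["frame"],cv2.COLOR_RGB2HSV)
    for c,lo,hi in (("yel",(22,150,100),(32,255,255)),("blue",(108,180,60),(125,255,255)),("red",(0,200,90),(4,255,255)),("blk",(0,0,0),(180,255,25))):
        m=cv2.inRange(hsv,lo,hi); k,l,st,ce=cv2.connectedComponentsWithStats(m)
        for i in range(1,k):
            if st[i,4]>15: print(n,c,st[i],ce[i].round(1))
E
```

```text
t yel [ 569  185   69   91 2471] [590.3 234.8]
t yel [575 184  60  36 158] [611.4 190.4]
t yel [224 217  12  27  47] [231. 232.]
t yel [598 218  13  16 103] [605.5 226. ]
t yel [633 221   4  28  33] [634.5 234.2]
t yel [317 222  16  14 141] [323.2 228.5]
t blk [  0 462   9  14  69] [  3.2 467.7]
t blk [310 477  21   3  32] [319.2 477.7]
s yel [261 171  28  22 433] [274.8 181.7]
s yel [325 216  27  31 373] [335.9 232.3]
s yel [ 508  384   95   96 4185] [557.1 441.4]
s yel [ 579  400   61   80 3037] [616.3 446.1]
s blue [ 140  204   80   51 2102] [179.5 228.5]
s blue [577 414   8  34 113] [580.7 429.6]
s red [303 224  11   7  50] [308.1 227.2]
s blk [  0 112  21  12 194] [  8.9 117.4]
s blk [337 213  15  15 175] [344.2 220. ]
s blk [ 10 235  37  17 115] [ 31.4 242.8]
s blk [ 62 257  26  75 472] [ 76.6 292.3]
s blk [ 36 399  79  63 261] [ 88.4 437.9]
s blk [384 431  21  21 137] [394.4 441. ]
s blk [  6 454  10   9  50] [ 11.  458.9]
```

View pics/topc.png

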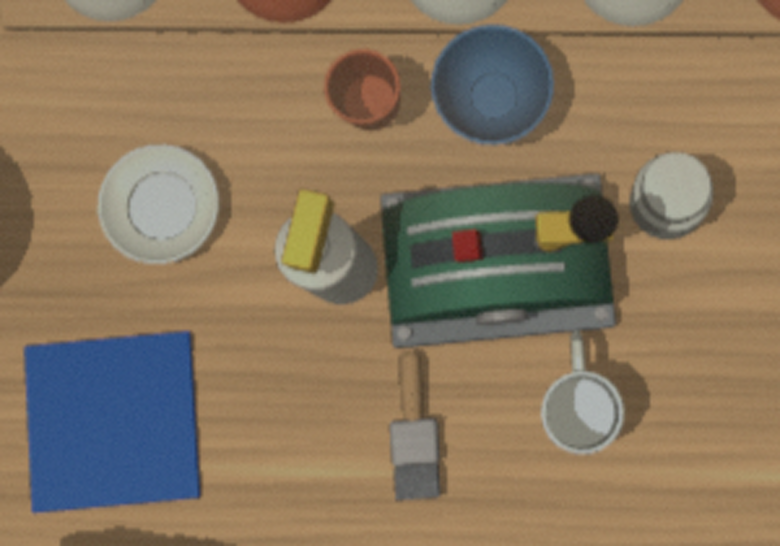

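View pics/sidec.png

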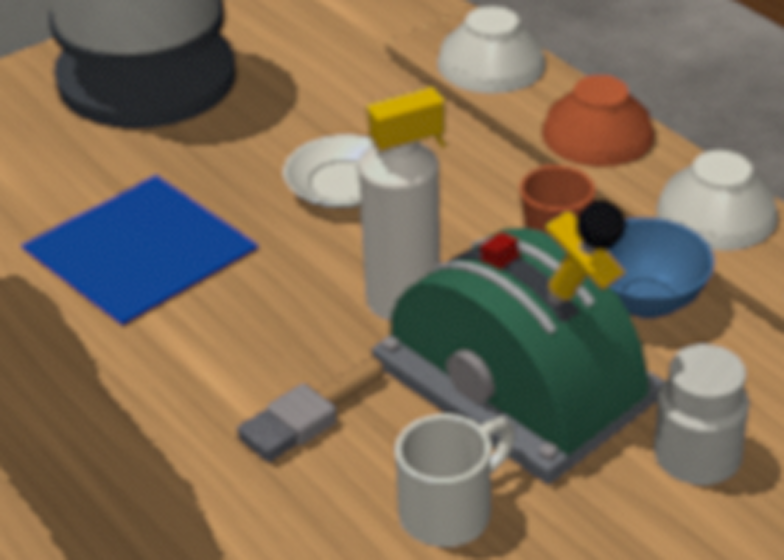

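Run:
```python
from h import *
t=load("top");s=load("side")
tc=lambda a:(np.array(a,float)+.5)/2.6-.5+[110,140]
sc=lambda a:(np.array(a,float)+.5)/2.8-.5+[130,140]
H=atz(t,tc([(382,195),(602,177),(614,325),(395,346)]),.02);print("base",H.round(4),H.mean(0), np.linalg.norm(np.diff(H,axis=0),axis=1))
v=H[0]+H[3]-H[1]-H[2];print("yaw +y", np.arctan2(-v[0],v[1]))
M=atz(t,tc([(25,346),(190,332),(199,496),(33,511)]),.006);print("mat",M.round(4),M.mean(0),np.linalg.norm(np.diff(M,axis=0),axis=1))
B=atz(t,tc([(303,189),(331,197),(311,273),(283,265)]),.202);print("head",B.round(4),B.mean(0),np.linalg.norm(np.diff(B,axis=0),axis=1))
Ms=atz(s,sc([(22,246),(155,176),(258,246),(124,322)]),.006);print("mat side",Ms.round(4),Ms.mean(0))
r=tri([t,s],[tc((593,219)),(344.2,220)]);print("knob",r.x,r.fun)
r=tri([t,s],[tc((466,246)),sc((499,250))]);print("tooth",r.x,r.fun)
r=tri([t,s],[tc((331,197)),sc((443,90))]);print("headcorner far R",r.x,r.fun)
r=tri([t,s],[tc((283,265)),sc((368,105))]);print("headcorner near L",r.x,r.fun)
print("bottle base side", atz(s,sc([(368,303),(400,318)]),0))
for n,z,p in (("mug",.07,(582,412)),("mould",.09,(676,187)),("cup",.06,(362,86)),("bowl",.05,(492,85)),("plate",.02,(159,204)),("brush",.015,(409,425))): print(n,atz(t,tc(p),z).round(3))
```

```text
base [[ 0.6542  0.1451  0.02  ]
 [ 0.6725 -0.0529  0.02  ]
 [ 0.539  -0.0641  0.02  ]
 [ 0.5185  0.1303  0.02  ]] [0.59605935 0.03959982 0.02      ] [0.19881161 0.1339992  0.19556504]
yaw +y 0.09873480547577347
mat [[0.516  0.4648 0.006 ]
 [0.53   0.3168 0.006 ]
 [0.3844 0.303  0.006 ]
 [0.3698 0.4497 0.006 ]] [0.45006196 0.38359494 0.006     ] [0.1486669  0.14627724 0.14749566]
head [[0.6272 0.1824 0.202 ]
 [0.6213 0.1609 0.202 ]
 [0.563  0.1744 0.202 ]
 [0.5689 0.1958 0.202 ]] [0.59511173 0.17837783 0.202     ] [0.02228854 0.05979228 0.02213902]
mat side [[0.3688 0.4477 0.006 ]
 [0.5138 0.4637 0.006 ]
 [0.5294 0.3159 0.006 ]
 [0.3856 0.3018 0.006 ]] [0.44940348 0.38228406 0.006     ]
knob [ 0.60579954 -0.03826771  0.20638507] [ 0.08233311 -0.10480932 -0.13582667  0.01708922]
tooth [0.59494559 0.0620919  0.1261632 ] [ 0.09515239 -0.12431507 -0.16077067  0.01296235]
headcorner far R [0.61882843 0.15897279 0.21500103] [-0.09805656  0.12956796  0.18293865 -0.01118292]
headcorner near L [0.56967616 0.19497788 0.20284326] [ 0.32410895 -0.4373727  -0.61210528  0.01543495]
bottle base side [[0.56230318 0.19718125 0.        ]
 [0.57160995 0.16406588 0.        ]]
mug [[ 0.461 -0.035  0.07 ]]
mould [[ 0.652 -0.113  0.09 ]]
cup [[0.744 0.16  0.06 ]]
bowl [[0.749 0.046 0.05 ]]
plate [[0.644 0.346 0.02 ]]
brush [[0.449 0.117 0.015]]
```

```bash
python3 - <<'E'
from station import robot
print([a for a in dir(robot) if not a.startswith('_')])
E
python3 - <<'E'
from h import *
t=load("top")
print(proj(t,[[.177,.599,.231],[.177,.599,.5]]))
E
```

```text
['IKError', 'grab_frame', 'hold_point_z', 'sense', 'sign_off']
[[ -12.73616013  451.32247819]
 [-147.99689478  512.65901623]]
```

Emit:
arm_command --moves '[0,-0.02,0,-0.031,0,-3.4,0,0,-0.02,0,-0.031,0,0,0,0,-0.02,0,-0.031,0,0,0,0,-0.02,0,-0.031,0,0,0,0,-0.02,0,-0.031,0,0,0,0,-0.02,0,-0.031,0,0,0,0,-0.02,0,-0.031,0,0,0,0,-0.02,0,-0.031,0,0,0,0,-0.02,0,-0.031,0,0,0,0,-0.02,0,-0.031,0,0,0,0,-0.02,0,-0.031,0,0,0,0,-0.02,0,-0.031,0,0,0]'

```text
time: 1.2
tool_pos: [0.4848, 0.2783, 0.2314]
eef_rot: [-1.309, -1.039, 1.039]
contact_force: [-0.4, 1.0, 0.8]
finger_gap: 1.001
```

```bash
cat >> h.py <<'E'
def st(log=True):
    from station import robot
    import json
    s=robot.sense(); M=R.from_rotvec(s["eef_rot"]).as_matrix()
    print("t",round(s["time"],2),"q",s["qpos"].round(3),"p",s["tool_pos"].round(4),"F",s["contact_force"].round(1),"gap",round(s["finger_gap"],3)); print(M.round(3))
    if log: open("log.txt","a").write(json.dumps([list(s["qpos"]),list(s["tool_pos"]),list(s["eef_rot"])])+"\n")
    return s,M
E
python3 -c "
from h import *
s,M=st(); print(((np.array([.587,.180,.231])-s['tool_pos'])@M).round(4))"
```

```text
t 1.2 q [-0.66   0.417  0.044  1.78  -0.022  0.946  0.736] p [0.4848 0.2783 0.2314] F [-0.4  1.   0.8] gap 1.001
[[ 0.226  0.    -0.974]
 [ 0.974  0.     0.226]
 [ 0.    -1.    -0.   ]]
[-0.0726  0.0004 -0.1218]
```

Emit:
arm_command --moves '[0,-0.018,0,-0.03,0,0,0,0,-0.018,0,-0.03,0,0,0,0,-0.018,0,-0.03,0,0,0,0,-0.018,0,-0.03,0,0,0,0,0,0,0,0,0,0]'

```text
time: 1.62
tool_pos: [0.5883, 0.176, 0.231]
eef_rot: [-1.315, -1.034, 1.035]
contact_force: [0.3, -0.5, 0.4]
finger_gap: 0.994
```

```bash
python3 -c "
from h import *
s,M=st(); print(((np.array([.587,.180,.164])-s['tool_pos'])@M).round(4))
t=grab('top');s=grab('side');crop(t,150,150,240,180,3,'t1');crop(s,180,110,240,180,3,'s1')"
```

```text
t 1.62 q [-0.443  0.505  0.078  1.635 -0.041  1.002  0.983] p [0.5883 0.176  0.231 ] F [ 0.3 -0.5  0.4] gap 0.994
[[ 0.233  0.002 -0.972]
 [ 0.972 -0.003  0.233]
 [-0.002 -1.    -0.002]]
[0.0037 0.067  0.0023]
```

View pics/t1.png

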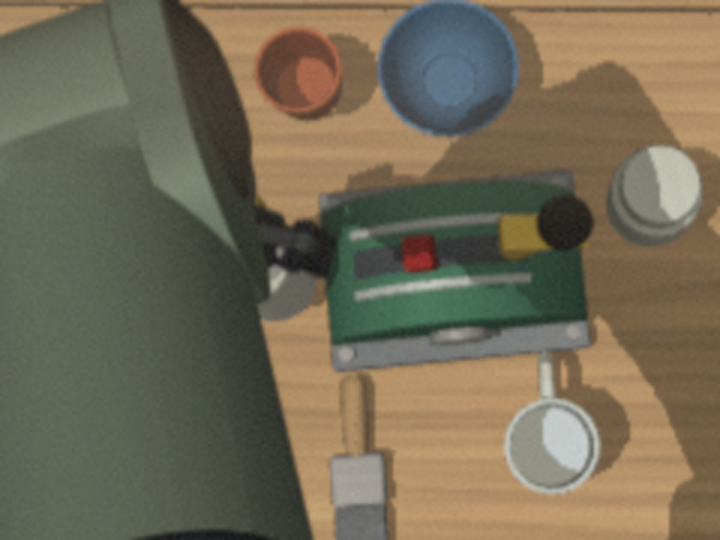

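View pics/s1.png

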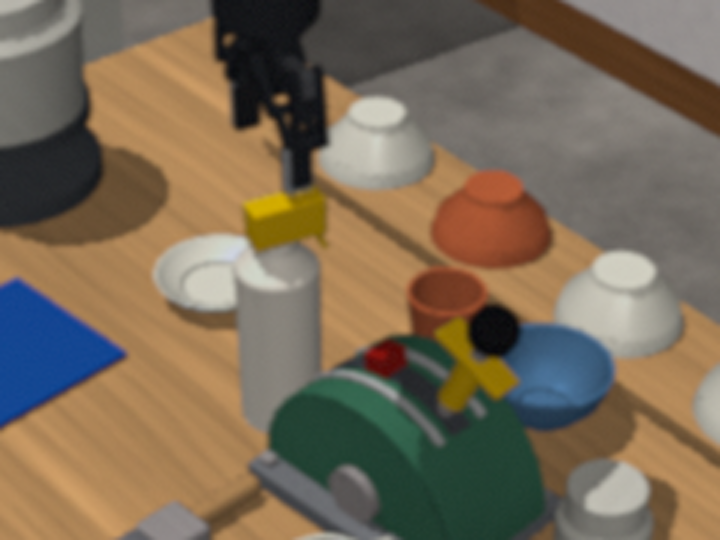

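Emit:
arm_command --moves '[0,0.0035,0.017,0.002,0,0,0,0,0,0.017,0,0,0,0,0,0,0.017,0,0,0,0,0,0,0.016,0,0,0,0,0,0,0,0,0,0,0,0.4,0,0,0,0,0,0,0.6,0,0,0,0,0,0,0.8,0,0,0,0,0,0,0.8,0,0,0,0,0,0,1,0,0,0,0,0,0,1,0,0,0,0,0,0,1,0,0,0,0,0,0]' --grip_force 40

```text
time: 2.72
tool_pos: [0.5836, 0.1861, 0.165]
eef_rot: [-1.309, -1.04, 1.038]
contact_force: [-0.8, -1.9, 7.2]
finger_gap: 0.276
```

```bash
python3 -c "
from h import *
st()
s=grab('side');crop(s,180,110,240,180,3,'s2')"
```

```text
t 2.72 q [-0.449  0.577  0.064  1.7   -0.046  0.865  0.976] p [0.5836 0.1861 0.165 ] F [-0.8 -1.9  7.2] gap 0.276
[[ 0.227  0.001 -0.974]
 [ 0.974  0.     0.227]
 [ 0.    -1.    -0.001]]
```

View pics/s2.png

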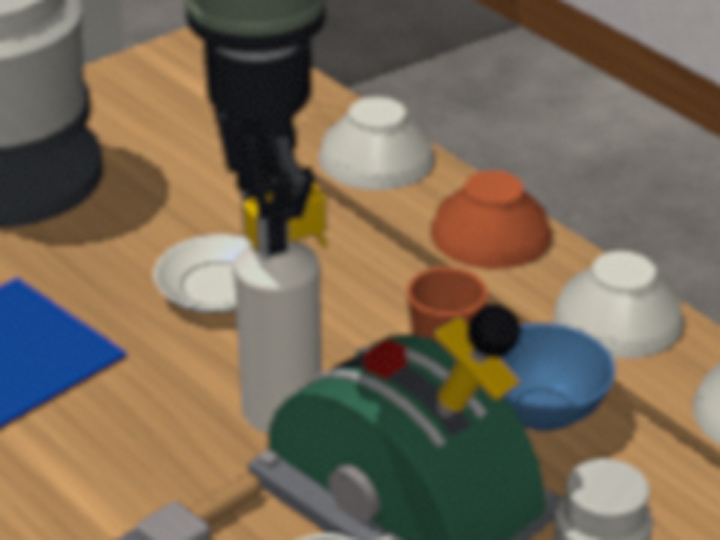

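Emit:
arm_command --moves '[1,0,-0.01,0,0,0,0,1,0,-0.013,0,0,0,0,1,0,-0.012,0,0,0,0,1,0.008,0,0.009,0,0,0,1,0.016,0,0.0175,0,0,0,1,0.02,0,0.022,0,0,0,1,0.02,0,0.022,0,0,0,1,0.02,0,0.022,0,0,0,1,0.02,0,0.022,0,0,0,1,0.02,0,0.022,0,0,0,1,0.018,0,0.019,0,0,0,1,0.012,0,0.012,0,0,0]' --grip_force 40

```text
time: 3.77
tool_pos: [0.4522, 0.3773, 0.1995]
eef_rot: [-1.306, -1.041, 1.041]
contact_force: [0.2, -0.3, -2.9]
finger_gap: 0.275
```

Emit:
arm_command --moves '[1,0.006,0,0.006,0,0,0,1,0,0,0,0,0,0,1,0,0,0,0,0,0]'

```text
time: 4.02
tool_pos: [0.4505, 0.3811, 0.1993]
eef_rot: [-1.309, -1.039, 1.04]
contact_force: [0.1, -0.6, -2.4]
finger_gap: 0.279
```

```bash
python3 -c "
from h import *
st()
s=grab('side','s3')"
```

```text
t 4.02 q [-0.831  0.502  0.04   1.73  -0.024  0.91   0.561] p [0.4505 0.3811 0.1993] F [ 0.1 -0.6 -2.4] gap 0.279
[[ 0.226  0.    -0.974]
 [ 0.974 -0.     0.226]
 [-0.    -1.    -0.   ]]
```

View pics/s3.png

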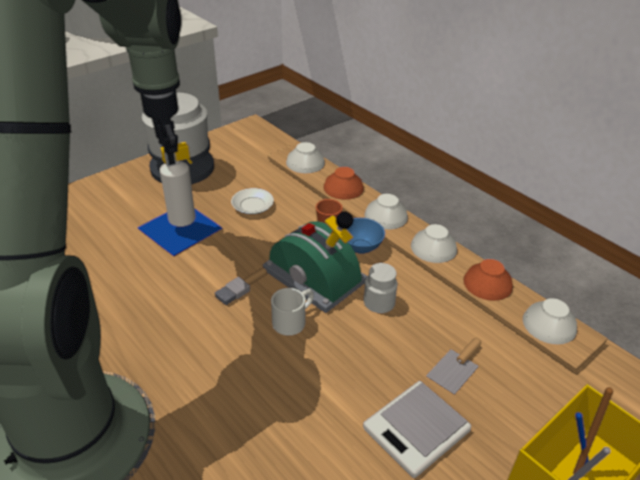

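Emit:
arm_command --moves '[1,0,0.01,0,0,0,0,1,0,0.01,0,0,0,0,1,0,0.005,0,0,0,0,1,0,0.002,0,0,0,0,1,0,0.001,0,0,0,0,1,0,0,0,0,0,0]'

```text
time: 4.57
tool_pos: [0.4505, 0.3808, 0.1712]
eef_rot: [-1.309, -1.038, 1.04]
contact_force: [-1.4, -3.0, 3.1]
finger_gap: 0.274
```

Emit:
arm_command --moves '[0.5,0,0,0,0,0,0,0.3,0,0,0,0,0,0,0.1,0,0,0,0,0,0,0,0,0,0,0,0,0,0,0,0,0,0,0,0,0,-0.02,0,0,0,0,0,0,-0.03,0,0,0,0,0,0,-0.03,0,0,0,0,0,0,-0.03,0,0,0,0,0,0,-0.02,0,0,0,0]'

```text
schema error: expected a multiple of 7 numbers
```

```bash
python3 -c "
from h import *
st()
s=grab('side');crop(s,110,110,300,220,2.6,'s4')"; cat log.txt | wc -l
```

```text
t 4.57 q [-0.828  0.536  0.037  1.755 -0.025  0.852  0.562] p [0.4505 0.3808 0.1712] F [-1.4 -3.   3.1] gap 0.274
[[ 0.227 -0.001 -0.974]
 [ 0.974 -0.001  0.227]
 [-0.001 -1.     0.   ]]
5
```

View pics/s4.png

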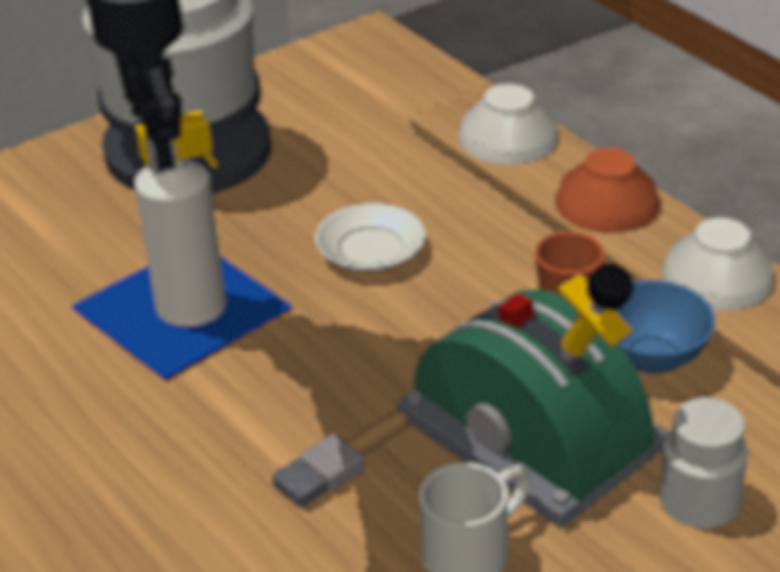

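The bottle is upright on the mat, with its base around crop (190,300) and well inside the mat's edges. I'll release it now.

Emit:
arm_command --moves '[0.5,0,0,0,0,0,0,0.3,0,0,0,0,0,0,0.1,0,0,0,0,0,0,0,0,0,0,0,0,0,0,0,0,0,0,0,0,0,0,-0.02,0,0,0,0,0,0,-0.03,0,0,0,0,0,0,-0.03,0,0,0,0,0,0,-0.03,0,0,0,0,0,0,-0.03,0,0,0,0,0,0,0,0,0,0,0]'

```text
time: 5.53
tool_pos: [0.4519, 0.3827, 0.317]
eef_rot: [-1.308, -1.045, 1.032]
contact_force: [0.4, 0.1, 0.6]
finger_gap: 1.001
```

```bash
python3 -c "
from h import *
st()
s=grab('side');crop(s,110,110,300,220,2.6,'s5')"
```

```text
t 5.53 q [-0.84   0.388  0.052  1.591 -0.022  1.156  0.559] p [0.4519 0.3827 0.317 ] F [0.4 0.1 0.6] gap 1.001
[[ 0.227  0.005 -0.974]
 [ 0.974  0.006  0.227]
 [ 0.007 -1.    -0.004]]
```

View pics/s5.png

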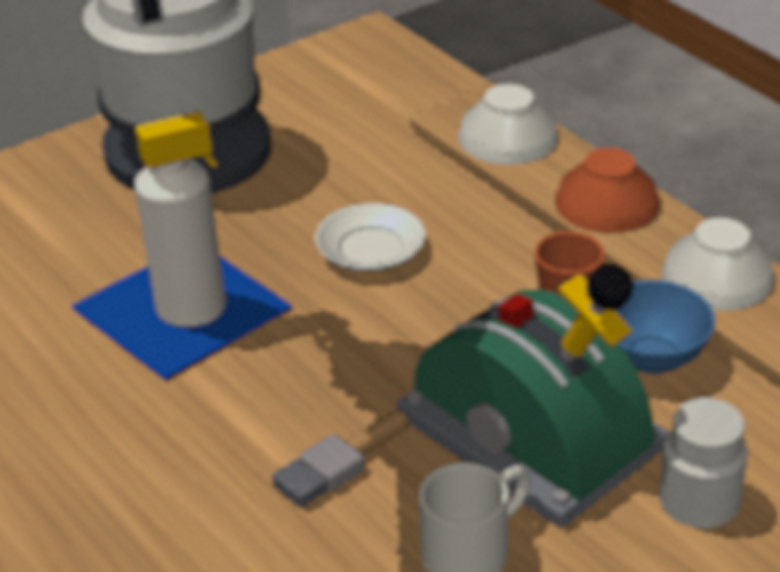

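Run:
```python
from h import *
import json
D=[json.loads(l) for l in open("log.txt")]
D.append([[-1.35316882,0.52198869,-0.03630219,1.59998219,0.02119467,1.02106214,-0.11278963],[0.17737596,0.59897682,0.23075102],[0]*3])
q=np.array([d[0] for d in D]);p=np.array([d[1] for d in D]);r=np.hypot(p[:,0],p[:,1])
print(np.c_[np.arctan2(p[:,1],p[:,0])+q[:,0],q[:,2],r,p[:,2],q[:,[1,3,5]].sum(1)].round(3))
def f(x):
    a=q[:,1];b=a+q[:,3]
    return np.r_[x[2]+x[0]*np.sin(a)+x[1]*np.sin(b)-r, x[3]+x[0]*np.cos(a)+x[1]*np.cos(b)-p[:,2]]
s=least_squares(f,[.4,.4,0,.1]);print(s.x,s.fun.round(4))
```

```text
[[-0.139  0.044  0.559  0.231  3.142]
 [-0.152  0.078  0.614  0.231  3.143]
 [-0.141  0.064  0.613  0.165  3.142]
 [-0.129  0.04   0.59   0.199  3.142]
 [-0.127  0.037  0.59   0.171  3.143]
 [-0.138  0.052  0.592  0.317  3.134]
 [-0.07  -0.036  0.625  0.231  3.143]]
[0.51920041 0.42216258 0.00730289 0.00348703] [ 0.0007  0.     -0.001   0.0002  0.0001 -0.0011  0.0011 -0.0002 -0.001
 -0.0005  0.      0.0002 -0.0002  0.0017]
```

Released, and the bottle is standing. Next I'll fit the lever pose by overlaying a model on the images.

```bash
cat >> h.py <<'E'
def geo(hx=.596,hy=.0396,yaw=.0987,th=-.4,lift=0.):
    Rh=R.from_euler('z',yaw).as_matrix(); O=np.array([hx,hy,0]); piv=O+[0,0,.02]
    RL=Rh@R.from_euler('x',-th).as_matrix()
    return O,Rh,piv,RL
def box(c,hs):
    return np.array([[c[0]+a*hs[0],c[1]+b*hs[1],c[2]+d*hs[2]] for a in(-1,1) for b in(-1,1) for d in(-1,1)])
def overlay(f,fn,x0,y0,w,h,s,lift=0.,**k):
    O,Rh,piv,RL=geo(**k)
    im=cv2.resize(f["frame"][y0:y0+h,x0:x0+w,::-1],None,fx=s,fy=s,interpolation=cv2.INTER_CUBIC).copy()
    tr=lambda P:((proj(f,P)+.5-[x0,y0])*s-.5).round().astype(int)
    E=[(0,1),(0,2),(0,4),(1,3),(1,5),(2,3),(2,6),(3,7),(4,5),(4,6),(5,7),(6,7)]
    def d(P,c):
        q=tr(P)
        for a,b in E: cv2.line(im,tuple(map(int,q[a])),tuple(map(int,q[b])),c,1)
    d(box([0,0,.01],[.07,.1,.01])@Rh.T+O,(255,255,0))
    d(box([0,0,.169+lift],[.012,.032,.004])@RL.T+piv,(255,0,255))
    q=tr(np.array([[.018*np.cos(a),.018*np.sin(a),z] for z in(.193,.213) for a in np.linspace(0,6.28,25)])@RL.T+piv)
    for i in (0,25): cv2.polylines(im,[q[i:i+25]],False,(0,255,255),1)
    a=np.linspace(.1,.28,5); Ro=np.array([[x,.116*np.sin(b),.116*np.cos(b)] for x in(-.008,.008) for b in a])@Rh.T+piv
    cv2.polylines(im,[tr(Ro)],False,(255,255,255),1)
    cv2.imwrite(f"pics/{fn}.png",im)
E
python3 - <<'E'
from h import *
t=grab("top");s=grab("side")
overlay(t,"o1t",250,190,120,90,6);overlay(s,"o1s",250,190,130,120,5)
a=cv2.imread("pics/o1t.png");b=cv2.imread("pics/o1s.png");print(a.shape,b.shape)
E
```

```text
(540, 720, 3) (600, 650, 3)
```

View pics/o1t.png

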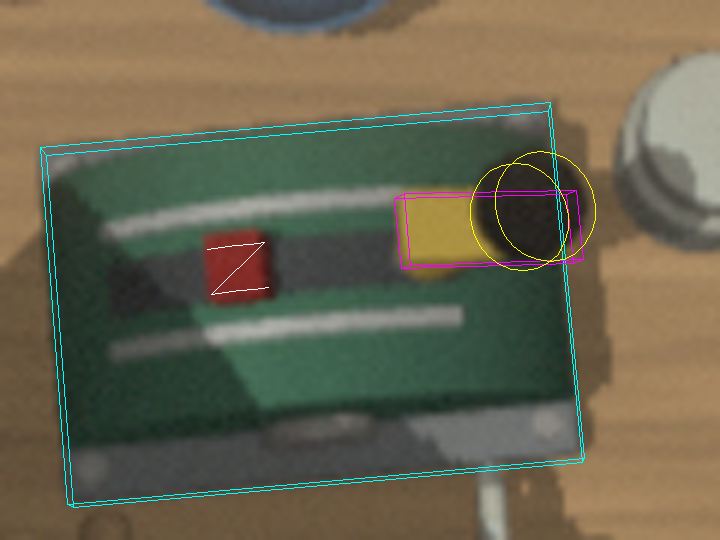

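View pics/o1s.png

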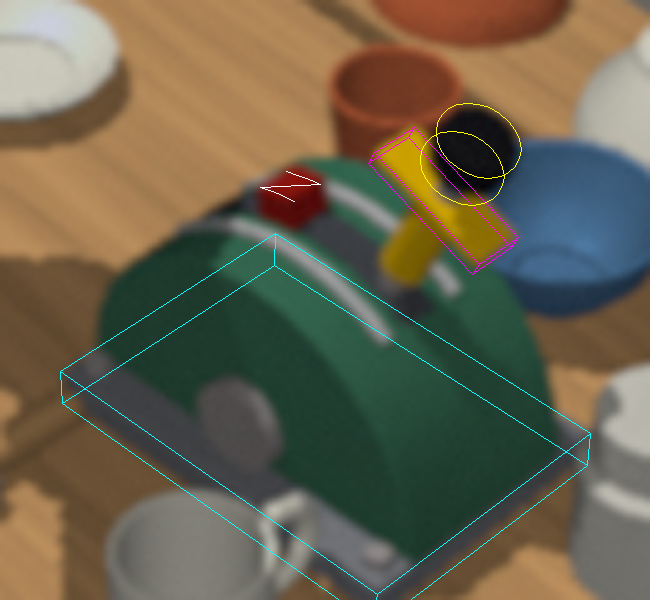

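The overlay agrees to about 2–3 mm, with the lever at about -0.39. I'll plan the approach to the near (-y) wing end, with the jaws along the hinge.

```bash
cat >> h.py <<'E'
from scipy.spatial.transform import Slerp
def tgt(th,lift,tilt,off=-.027,back=0.,d=.018,bar=.169):
    O,Rh,piv,RL=geo(th=th)
    G=piv+RL@np.array([0,off,bar+lift])
    RT=Rh@R.from_euler('x',-tilt).as_matrix()   # z axis = tool back direction
    Rt=np.c_[RT[:,0],-RT[:,2],np.cross(RT[:,0],-RT[:,2])]
    return G-RT[:,2]*(d-back),Rt
def rows(poses,ns,clos=0,cur=None):
    if cur is None:
        s,M=st(); cur=(s["tool_pos"],M)
    out=[]
    for (p,Rm),n in zip(poses,ns):
        sl=Slerp([0,1],R.from_matrix([cur[1],Rm])); last=cur
        for k in range(1,n+1):
            a=k/n; P=cur[0]+(p-cur[0])*a; Q=sl(a).as_matrix()
            out.append([clos]+list((last[1].T@(P-last[0])).round(4))+list(R.from_matrix(last[1].T@Q).as_rotvec(degrees=True).round(1))); last=(P,Q)
        cur=(p,Rm)
    for o in out: print(", ".join(f"{x:g}" for x in o)+",")
    print(len(out),cur[0].round(4))
E
python3 - <<'E'
from h import *
p,Rt=tgt(-.39,0,-.39,back=.09); print(p,Rt.round(3))
p2,_=tgt(-.39,0,-.39);print(p2)
s,M=st()
_,Ry=tgt(-.39,0,0)
rows([(np.array([p[0],p[1],.317]),Ry),(p,Rt)],[14,5])
E
```

```text
[ 0.60748954 -0.07643048  0.232638  ] [[ 0.995 -0.037 -0.091]
 [ 0.099  0.378  0.92 ]
 [ 0.    -0.925  0.38 ]]
[ 0.60411781 -0.04238006  0.14939618]
t 5.68 q [-0.84   0.393  0.052  1.598 -0.022  1.151  0.559] p [0.4503 0.3814 0.311 ] F [-0.7  0.2 -0.3] gap 1.0
[[ 0.226 -0.    -0.974]
 [ 0.974 -0.     0.226]
 [-0.    -1.     0.   ]]
t 5.68 q [-0.84   0.393  0.052  1.598 -0.022  1.151  0.559] p [0.4503 0.3814 0.311 ] F [-0.7  0.2 -0.3] gap 1.0
[[ 0.226 -0.    -0.974]
 [ 0.974 -0.     0.226]
 [-0.    -1.     0.   ]]
0, -0.0293, -0.0004, -0.0183, -0, 5.1, -0,
0, -0.0276, -0.0004, -0.0209, -0, 5.1, -0,
0, -0.0256, -0.0004, -0.0232, -0, 5.1, -0,
0, -0.0234, -0.0004, -0.0254, -0, 5.1, -0,
0, -0.0211, -0.0004, -0.0274, -0, 5.1, -0,
0, -0.0186, -0.0004, -0.0292, -0, 5.1, -0,
0, -0.0159, -0.0004, -0.0307, -0, 5.1, -0,
0, -0.0131, -0.0004, -0.032, -0, 5.1, -0,
0, -0.0103, -0.0004, -0.033, -0, 5.1, -0,
0, -0.0073, -0.0004, -0.0338, -0, 5.1, -0,
0, -0.0043, -0.0004, -0.0343, -0, 5.1, -0,
0, -0.0012, -0.0004, -0.0346, -0, 5.1, -0,
0, 0.0019, -0.0004, -0.0345, -0, 5.1, -0,
0, 0.0049, -0.0004, -0.0342, -0, 5.1, -0,
0, 0, 0.0169, 0, 4.5, 0, 0,
0, 0, 0.0168, -0.0013, 4.5, 0, 0,
0, 0, 0.0167, -0.0026, 4.5, -0, -0,
0, 0, 0.0164, -0.0039, 4.5, 0, -0,
0, 0, 0.0161, -0.0052, 4.5, -0, 0,
19 [ 0.6075 -0.0764  0.2326]
```

Emit:
arm_command --moves '[0,-0.029,0,-0.018,0,5.1,0,0,-0.028,0,-0.021,0,5.1,0,0,-0.026,0,-0.023,0,5.1,0,0,-0.023,0,-0.025,0,5.1,0,0,-0.021,0,-0.027,0,5.1,0,0,-0.019,0,-0.029,0,5.1,0,0,-0.016,0,-0.031,0,5.1,0,0,-0.013,0,-0.032,0,5.1,0,0,-0.01,0,-0.033,0,5.1,0,0,-0.007,0,-0.034,0,5.1,0,0,-0.004,0,-0.034,0,5.1,0,0,-0.001,0,-0.035,0,5.1,0]'

```text
time: 6.68
tool_pos: [0.5844, -0.0123, 0.31]
eef_rot: [-1.561, -0.211, 0.213]
contact_force: [-0.0, 0.7, 0.1]
finger_gap: 0.997
```

Emit:
arm_command --moves '[0,0.002,0,-0.034,0,5.1,0,0,0.005,0,-0.034,0,5.1,0,0,0,0,0,0,0,0,0,0,0,0,4.5,0,0,0,0,0,0,4.5,0,0,0,0,0,0,4.5,0,0,0,0,0,0,4.5,0,0,0,0,0,0,4.5,0,0,0,0,0,0,0,0,0]'

```text
time: 7.43
tool_pos: [0.6059, -0.0783, 0.3089]
eef_rot: [-1.173, -0.05, 0.083]
contact_force: [0.2, -1.1, -1.0]
finger_gap: 0.995
```

Run:
```python
from h import *
rows([tgt(-.39,0,-.39,back=.09)],[5])
rows([tgt(-.39,0,-.39,back=.05)],[5])
t=grab("top","t6");s=grab("side","s6")
```

```text
t 7.43 q [ 0.014  0.541  0.338  1.476 -0.545  1.362  0.584] p [ 0.6059 -0.0783  0.3089] F [ 0.2 -1.1 -1. ] gap 0.995
[[ 0.996 -0.039 -0.083]
 [ 0.091  0.384  0.919]
 [-0.004 -0.922  0.386]]
0, 0.0004, 0.0142, -0.0056, -0.1, -0.1, -0,
0, 0.0004, 0.0142, -0.0056, -0.1, -0.1, -0,
0, 0.0004, 0.0142, -0.0055, -0.1, -0.1, -0,
0, 0.0004, 0.0142, -0.0055, -0.1, -0.1, -0,
0, 0.0004, 0.0142, -0.0055, -0.1, -0.1, -0,
5 [ 0.6075 -0.0764  0.2326]
t 7.43 q [ 0.014  0.541  0.338  1.476 -0.545  1.362  0.584] p [ 0.6059 -0.0783  0.3089] F [ 0.2 -1.1 -1. ] gap 0.995
[[ 0.996 -0.039 -0.083]
 [ 0.091  0.384  0.919]
 [-0.004 -0.922  0.386]]
0, 0.0004, 0.0222, -0.0056, -0.1, -0.1, -0,
0, 0.0004, 0.0222, -0.0056, -0.1, -0.1, -0,
0, 0.0004, 0.0222, -0.0056, -0.1, -0.1, -0,
0, 0.0004, 0.0222, -0.0055, -0.1, -0.1, -0,
0, 0.0004, 0.0222, -0.0055, -0.1, -0.1, -0,
5 [ 0.606  -0.0613  0.1956]
```

View pics/s6.png

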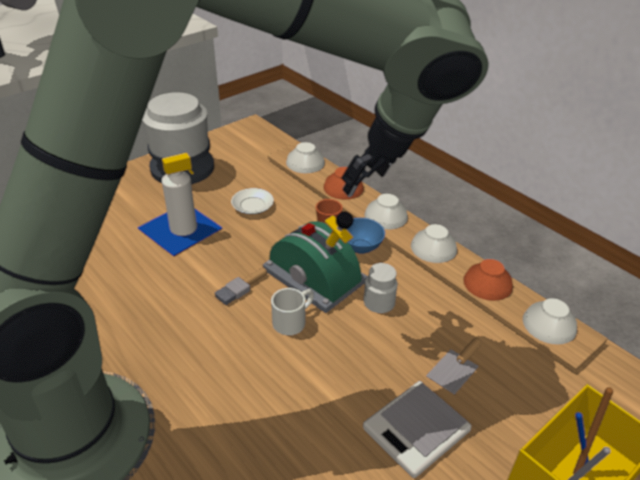

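Emit:
arm_command --moves '[0,0.0005,0.022,-0.0056,0,-0.5,0,0,0.0005,0.022,-0.0056,0,0,0,0,0.0005,0.022,-0.0056,0,0,0,0,0.0005,0.022,-0.0056,0,0,0,0,0.0005,0.022,-0.0056,0,0,0,0,0,0,0,0,0,0,0,0,0,0,0,0,0]'

```text
time: 8.12
tool_pos: [0.6077, -0.0579, 0.1987]
eef_rot: [-1.177, -0.064, 0.093]
contact_force: [-0.5, -0.4, 1.2]
finger_gap: 1.003
```

Run:
```python
from h import *
rows([tgt(-.39,0,-.39)],[4])
t=grab("top");s=grab("side")
overlay(t,"o2t",250,190,120,90,6,th=-.39);overlay(s,"o2s",270,140,130,120,5,th=-.39)
```

```text
t 8.12 q [ 0.006  0.637  0.293  1.604 -0.597  1.148  0.676] p [ 0.6077 -0.0579  0.1987] F [-0.5 -0.4  1.2] gap 1.003
[[ 0.994 -0.039 -0.098]
 [ 0.106  0.38   0.919]
 [ 0.002 -0.924  0.382]]
0, -0.0005, 0.0129, -0.0011, -0, 0.1, -0,
0, -0.0005, 0.0129, -0.001, -0, 0.1, -0,
0, -0.0005, 0.0129, -0.001, -0, 0.1, -0,
0, -0.0005, 0.0129, -0.001, -0, 0.1, -0,
4 [ 0.6041 -0.0424  0.1494]
```

View pics/o2t.png

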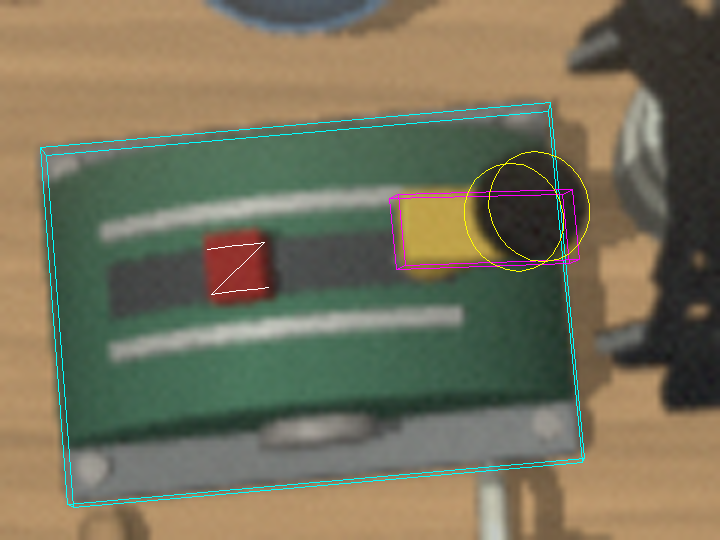

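View pics/o2s.png

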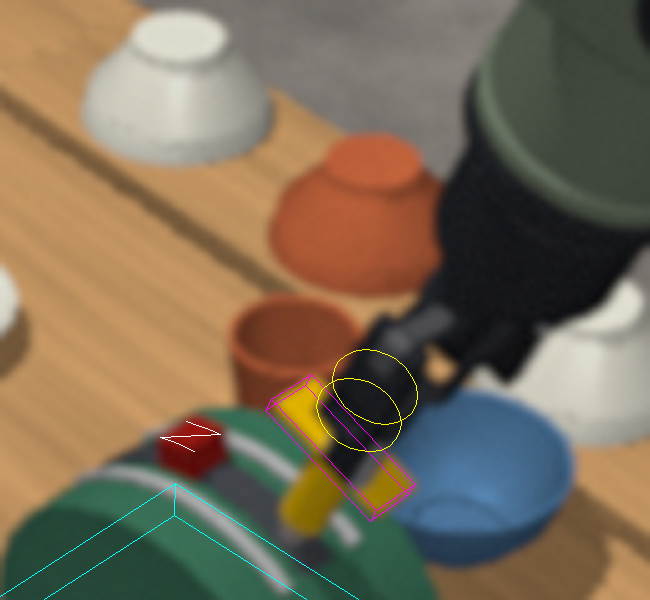

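Emit:
arm_command --moves '[0,-0.0005,0.013,-0.001,0,0,0,0,-0.0005,0.013,-0.001,0,0,0,0,-0.0005,0.013,-0.001,0,0,0,0,-0.0005,0.012,-0.001,0,0,0,0,0,0,0,0,0,0,0.5,0,0,0,0,0,0,0.6,0,0,0,0,0,0]' --grip_force 40

```text
time: 8.8
tool_pos: [0.605, -0.044, 0.1513]
eef_rot: [-1.177, -0.065, 0.089]
contact_force: [0.3, 0.1, -0.2]
finger_gap: 0.748
```

Run:
```python
from h import *
rows([tgt(-.39,0,-.39)],[1])
t=grab("top");s=grab("side")
crop(t,270,190,100,70,7,"t7");crop(s,270,140,130,120,5,"s7")
```

```text
t 8.8 q [ 1.000e-03  6.820e-01  2.670e-01  1.658e+00 -6.330e-01  1.050e+00
  7.120e-01] p [ 0.605  -0.044   0.1513] F [ 0.3  0.1 -0.2] gap 0.748
[[ 0.995 -0.035 -0.098]
 [ 0.104  0.38   0.919]
 [ 0.005 -0.924  0.382]]
0, -0.0008, 0.0024, 0.0008, -0.1, 0.4, 0.1,
1 [ 0.6041 -0.0424  0.1494]
```

View pics/t7.png

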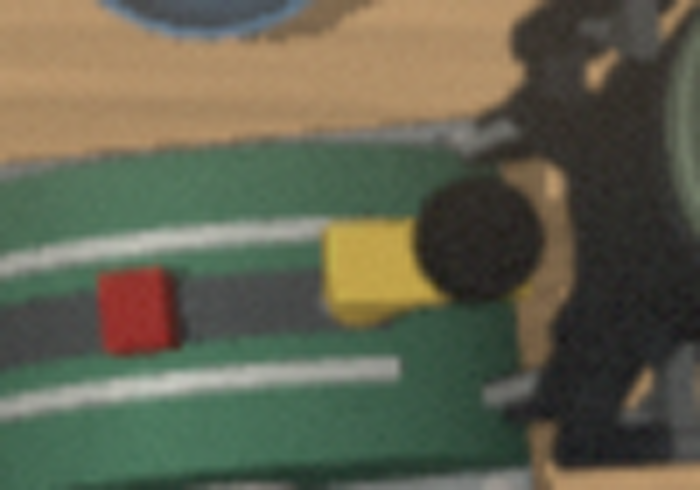

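View pics/s7.png

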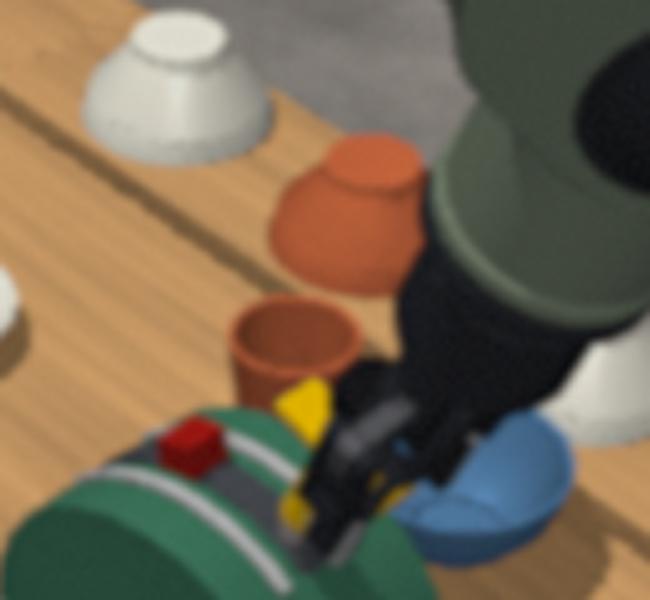

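Jaw tips are at rows 135 and 390 (middle 262) and the bar's middle is at about 260, so they're centred. The knob clears the palm. Closing now.

Emit:
arm_command --moves '[0.7,0,0.001,0,0,0,0,0.8,0,0,0,0,0,0,0.8,0,0,0,0,0,0,1,0,0,0,0,0,0,1,0,0,0,0,0,0,1,0,0,0,0,0,0,1,0,0,0,0,0,0]' --grip_force 50

```text
time: 9.48
tool_pos: [0.6076, -0.0433, 0.1505]
eef_rot: [-1.178, -0.069, 0.085]
contact_force: [19.0, 0.3, -0.7]
finger_gap: 0.261
```

Run:
```python
from h import *
st()
t=grab("top");s=grab("side")
crop(t,270,190,100,70,7,"t8");crop(s,270,140,130,120,5,"s8")
```

```text
t 9.48 q [ 0.     0.684  0.265  1.657 -0.636  1.044  0.713] p [ 0.6076 -0.0433  0.1505] F [19.   0.3 -0.7] gap 0.261
[[ 0.995 -0.03  -0.099]
 [ 0.103  0.38   0.919]
 [ 0.01  -0.924  0.381]]
```

View pics/t8.png

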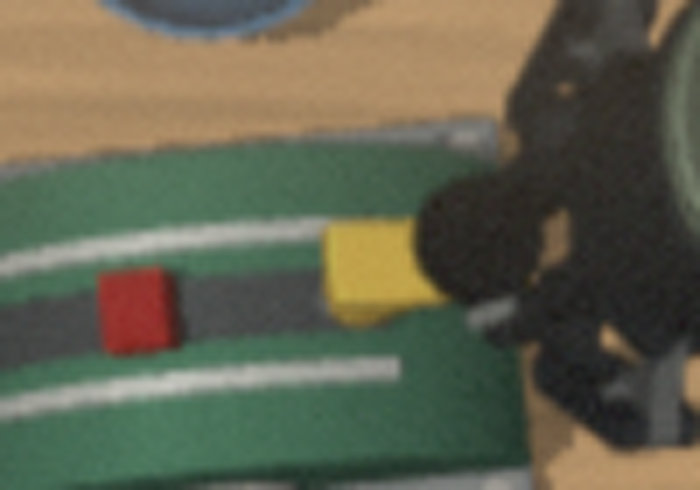

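View pics/s8.png

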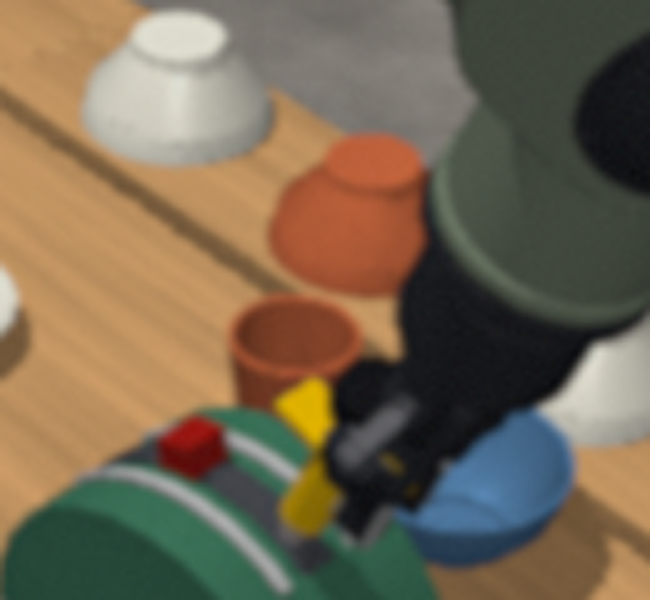

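Emit:
arm_command --moves '[1,0.003,0,0,0,0,0,1,0,0,0,0,0,0,1,0,-0.004,0,0,0,0,1,0,-0.004,0,0,0,0,1,0,-0.004,0,0,0,0,1,0,-0.004,0,0,0,0,1,0,0,0,0,0,0,1,0,0,0,0,0,0]' --grip_force 60

```text
time: 10.25
tool_pos: [0.6086, -0.0492, 0.1643]
eef_rot: [-1.178, -0.065, 0.089]
contact_force: [7.6, 0.0, -7.0]
finger_gap: 0.261
```

Run:
```python
from h import *
s,M=st(); print("tool F",(M.T@s["contact_force"]).round(1))
t=grab("top");s=grab("side")
overlay(t,"t9",270,190,100,70,7,th=-.39,lift=.016);overlay(s,"s9",270,140,130,120,5,th=-.39,lift=.016)
```

```text
t 10.25 q [ 0.004  0.673  0.275  1.636 -0.623  1.08   0.701] p [ 0.6086 -0.0492  0.1643] F [ 7.6  0.  -7. ] gap 0.261
[[ 0.995 -0.035 -0.097]
 [ 0.104  0.38   0.919]
 [ 0.004 -0.924  0.382]]
tool F [ 7.6  6.2 -3.4]
```

View pics/s9.png

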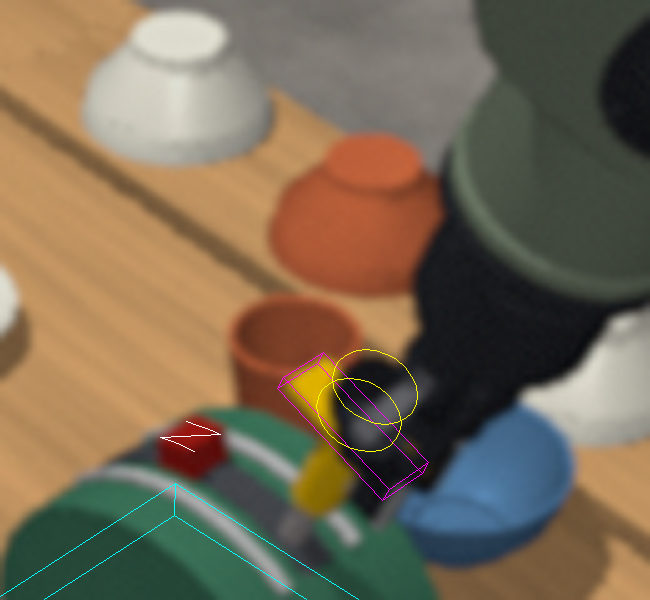

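View pics/t9.png

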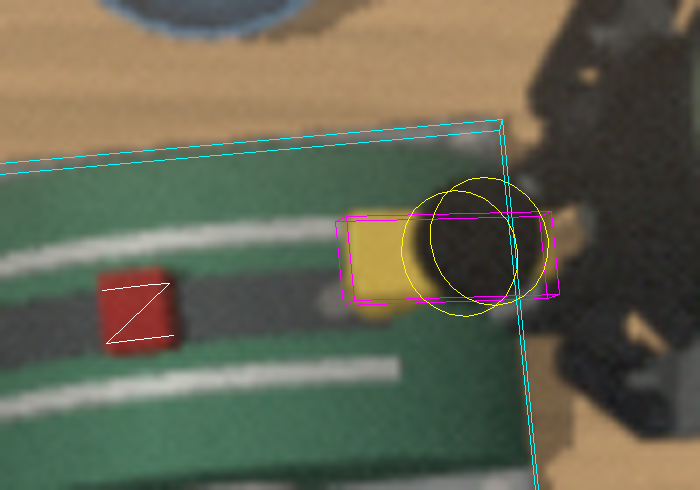

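The collar is lifted about 15 mm, as the bare rod below the sleeve and the 6 N of spring force show. Now I'll compute the arc.

```bash
cat >> h.py <<'E'
def arc(dths,th0,clos=1,tiltf=1.0,**k):
    O,Rh,piv,RL=geo(**k); s,M=st(); p=s["tool_pos"]; ax=Rh[:,0]
    v=(p-piv)@Rh; print("tcp in housing frame about pivot",v.round(4),"r",np.hypot(v[1],v[2]).round(4),"ang",np.arctan2(v[1],v[2]).round(3),"toolF",(M.T@s["contact_force"]).round(1))
    for d in dths:
        W=R.from_rotvec(-d*ax).as_matrix(); T=R.from_rotvec(-d*tiltf*ax).as_matrix()
        p2=piv+W@(p-piv); M2=T@M
        print([clos]+list((M.T@(p2-p)).round(4))+list(R.from_matrix(M.T@M2).as_rotvec(degrees=True).round(2))); p,M=p2,M2
E
python3 -c "
from h import *
arc([.065]*6,-.39)"
```

```text
t 10.35 q [ 0.004  0.673  0.275  1.636 -0.623  1.08   0.701] p [ 0.6086 -0.0491  0.1641] F [ 6.5  0.3 -6.9] gap 0.263
[[ 0.995 -0.036 -0.097]
 [ 0.104  0.38   0.919]
 [ 0.004 -0.924  0.382]]
tcp in housing frame about pivot [ 0.0038 -0.0895  0.1441] r 0.1696 ang -0.556 toolF [ 6.5  6.3 -3. ]
[1, np.float64(0.0001), np.float64(-0.0014), np.float64(0.0109), np.float64(-3.72), np.float64(-0.01), np.float64(0.02)]
[1, np.float64(0.0001), np.float64(-0.0014), np.float64(0.0109), np.float64(-3.72), np.float64(-0.01), np.float64(0.02)]
[1, np.float64(0.0001), np.float64(-0.0014), np.float64(0.0109), np.float64(-3.72), np.float64(-0.01), np.float64(0.02)]
[1, np.float64(0.0001), np.float64(-0.0014), np.float64(0.0109), np.float64(-3.72), np.float64(-0.01), np.float64(0.02)]
[1, np.float64(0.0001), np.float64(-0.0014), np.float64(0.0109), np.float64(-3.72), np.float64(-0.01), np.float64(0.02)]
[1, np.float64(0.0001), np.float64(-0.0014), np.float64(0.0109), np.float64(-3.72), np.float64(-0.01), np.float64(0.02)]
```

Emit:
arm_command --moves '[1,0.001,-0.0014,0.0109,-3.7,0,0,1,0,-0.0014,0.0109,-3.7,0,0,1,0,-0.0014,0.0109,-3.7,0,0,1,0,-0.0014,0.0109,-3.7,0,0,1,0,-0.0014,0.0109,-3.7,0,0,1,0,0,0,0,0,0,1,0,0,0,0,0,0]'

```text
time: 10.93
tool_pos: [0.6031, 0.0041, 0.1848]
eef_rot: [-1.498, -0.083, 0.085]
contact_force: [0.5, 4.4, -6.5]
finger_gap: 0.266
```

Run:
```python
from h import *
arc([.065],-.07)
t=grab("top");s=grab("side")
overlay(t,"t10",250,190,120,90,6,th=-.07,lift=.016);overlay(s,"s10",250,130,130,120,5,th=-.07,lift=.016)
```

```text
t 10.93 q [-0.361  0.583  0.436  1.718 -0.385  0.928  0.358] p [0.6031 0.0041 0.1848] F [ 0.5  4.4 -6.5] gap 0.266
[[ 0.994 -0.005 -0.108]
 [ 0.108  0.071  0.992]
 [ 0.002 -0.997  0.071]]
tcp in housing frame about pivot [ 0.0036 -0.0361  0.1648] r 0.1687 ang -0.215 toolF [0.9 6.8 3.9]
[1, np.float64(0.0001), np.float64(-0.0012), np.float64(0.0109), np.float64(-3.72), np.float64(-0.01), np.float64(0.03)]
```

View pics/s10.png

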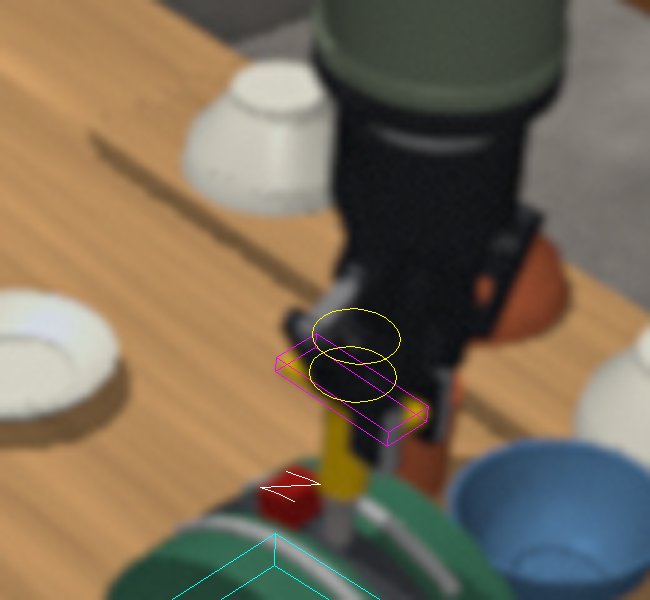

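View pics/t10.png

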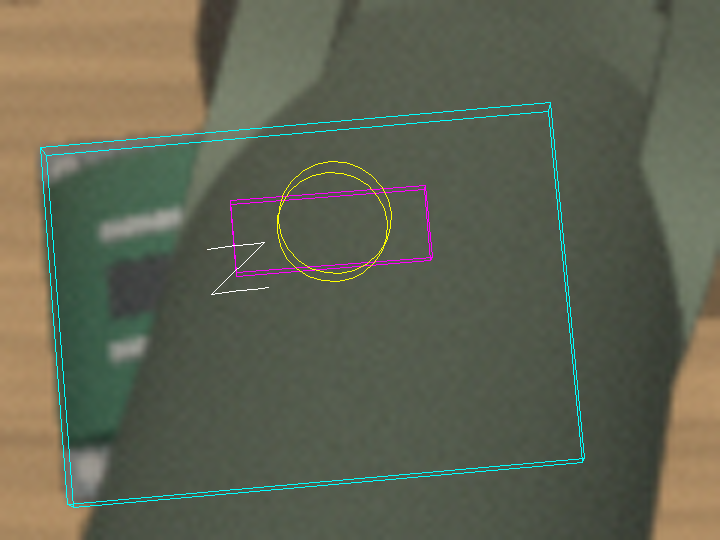

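Emit:
arm_command --moves '[1,0,-0.0022,0.0109,-3.7,0,0,1,0,-0.0014,0.0109,-3.7,0,0,1,0,-0.0014,0.0109,-3.7,0,0,1,0,0,0,0,0,0]'

```text
time: 11.37
tool_pos: [0.5996, 0.0371, 0.1892]
eef_rot: [-1.695, -0.092, 0.08]
contact_force: [-0.3, 5.3, -7.6]
finger_gap: 0.254
```

Run:
```python
from h import *
arc([.065],-.07)
s=grab("side")
overlay(s,"s11",220,130,130,120,5,th=.14,lift=.016)
```

```text
t 11.37 q [-0.601  0.597  0.553  1.734 -0.222  0.897  0.12 ] p [0.5996 0.0371 0.1892] F [-0.3  5.3 -7.6] gap 0.254
[[ 0.994  0.015 -0.107]
 [ 0.108 -0.125  0.986]
 [ 0.001 -0.992 -0.126]]
tcp in housing frame about pivot [ 0.0033 -0.0028  0.1692] r 0.1692 ang -0.017 toolF [0.2 6.8 6.2]
[1, np.float64(0.0001), np.float64(-0.0012), np.float64(0.0109), np.float64(-3.72), np.float64(-0.01), np.float64(0.03)]
```

View pics/s11.png

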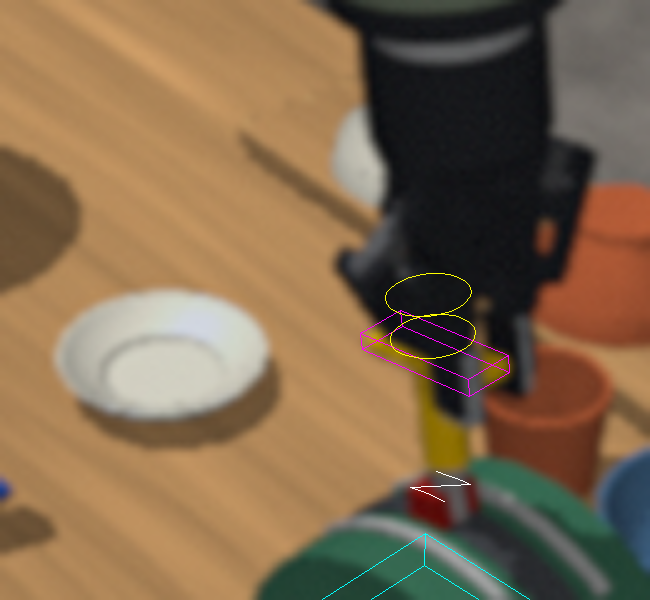

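The pin is passing over the tooth and the lateral force is only about 6 N, which is ordinary lever friction. I'll continue.

Emit:
arm_command --moves '[1,0,-0.0014,0.0109,-3.7,0,0,1,0,-0.0012,0.0109,-3.7,0,0,1,0,-0.0012,0.0109,-3.7,0,0,1,0,-0.0012,0.0109,-3.7,0,0,1,0,0,0,0,0,0]'

```text
time: 11.83
tool_pos: [0.5951, 0.0797, 0.1836]
eef_rot: [-1.954, -0.105, 0.071]
contact_force: [-1.5, 3.7, -7.9]
finger_gap: 0.264
```

Run:
```python
from h import *
arc([.065],-.07)
s=grab("side","s12f")
overlay(s,"s12",220,130,130,120,5,th=.4,lift=.016)
```

```text
t 11.83 q [-0.873  0.701  0.693  1.716 -0.058  0.925 -0.148] p [0.5951 0.0797 0.1836] F [-1.5  3.7 -7.9] gap 0.264
[[ 0.994  0.04  -0.099]
 [ 0.107 -0.373  0.921]
 [ 0.    -0.927 -0.376]]
tcp in housing frame about pivot [0.0031 0.04   0.1636] r 0.1684 ang 0.24 toolF [-1.1  5.9  6.6]
[1, np.float64(0.0001), np.float64(-0.0012), np.float64(0.0109), np.float64(-3.72), np.float64(-0.01), np.float64(0.03)]
```

View pics/s12.png

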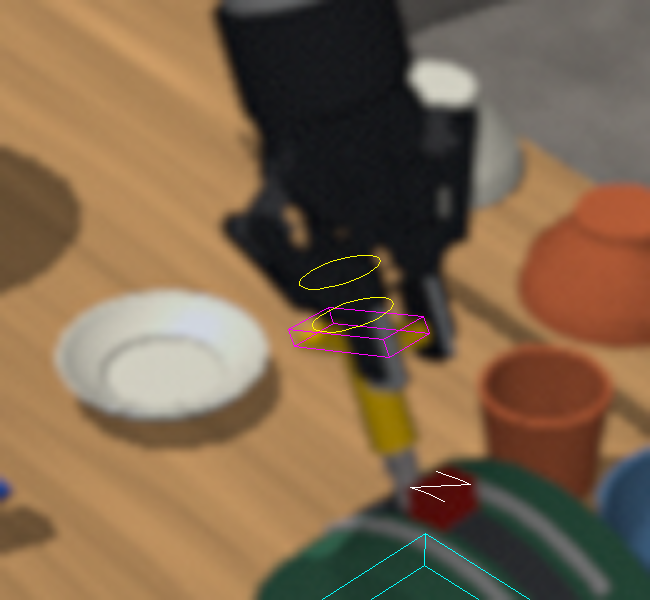

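View pics/s12f.png

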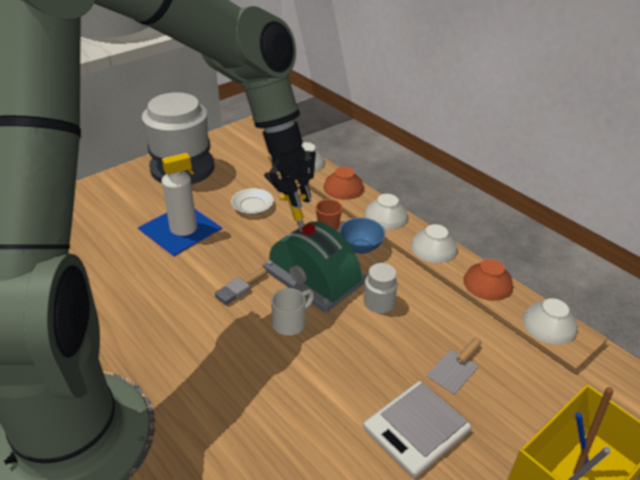

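Emit:
arm_command --moves '[1,0,-0.0014,0.0109,-3.7,0,0,1,0,-0.0013,0.0109,-3.7,0,0,1,0,-0.0013,0.0109,-3.7,0,0,1,0,-0.0006,0.006,-2,0,0,1,0,0,0,0,0,0,1,0,0,0,0,0,0]'

```text
time: 12.38
tool_pos: [0.5918, 0.1117, 0.1718]
eef_rot: [-2.177, -0.111, 0.056]
contact_force: [-6.8, 1.0, -8.6]
finger_gap: 0.263
```

Run:
```python
from h import *
arc([.065],-.07)
s=grab("side")
overlay(s,"s13",200,130,130,120,5,th=.62,lift=.016)
```

```text
t 12.38 q [-1.039  0.847  0.777  1.665  0.029  0.999 -0.321] p [0.5918 0.1117 0.1718] F [-6.8  1.  -8.6] gap 0.263
[[ 0.995  0.059 -0.082]
 [ 0.101 -0.569  0.816]
 [ 0.001 -0.82  -0.572]]
tcp in housing frame about pivot [0.0029 0.0721 0.1518] r 0.1681 ang 0.444 toolF [-6.7  6.1  6.3]
[1, np.float64(0.0), np.float64(-0.0014), np.float64(0.0108), np.float64(-3.72), np.float64(-0.01), np.float64(0.01)]
```

View pics/s13.png

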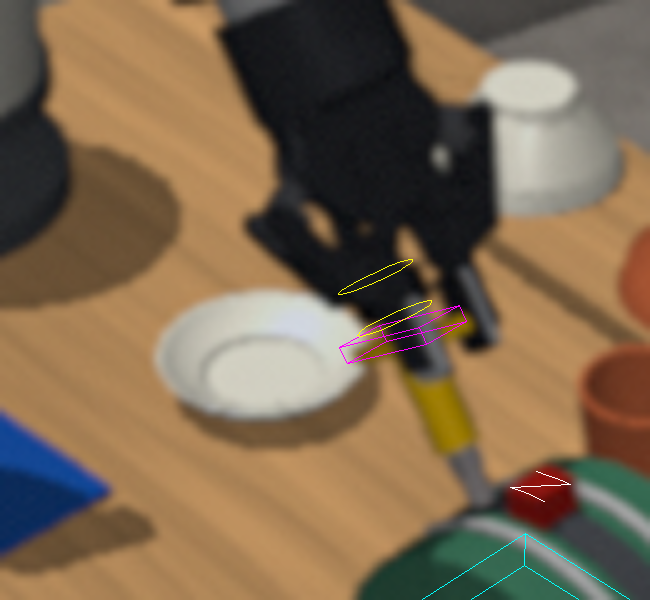

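Emit:
arm_command --moves '[1,-0.001,-0.0005,0.004,-1.3,0,0,1,0,-0.0005,0.004,-1.3,0,0,1,0,0,0,0,0,0]'

```text
time: 12.68
tool_pos: [0.5908, 0.1198, 0.1683]
eef_rot: [-2.224, -0.117, 0.053]
contact_force: [0.8, -4.6, -3.7]
finger_gap: 0.261
```

```bash
python3 -c "
from h import *
arc([.065],-.07)"
```

```text
t 12.68 q [-1.069  0.882  0.789  1.652  0.044  1.018 -0.353] p [0.5908 0.1198 0.1683] F [ 0.8 -4.6 -3.7] gap 0.261
[[ 0.995  0.065 -0.08 ]
 [ 0.103 -0.607  0.788]
 [ 0.003 -0.792 -0.61 ]]
tcp in housing frame about pivot [0.0027 0.0803 0.1483] r 0.1686 ang 0.496 toolF [ 0.3  5.7 -1.4]
[1, np.float64(0.0), np.float64(-0.0014), np.float64(0.0109), np.float64(-3.72), np.float64(-0.02), np.float64(0.01)]
```

Emit:
arm_command --moves '[1,0,-0.0003,0.003,-1,0,0,1,0,0,0,0,0,0]'

```text
time: 12.85
tool_pos: [0.5907, 0.1198, 0.1683]
eef_rot: [-2.246, -0.116, 0.051]
contact_force: [2.0, -13.7, 4.2]
finger_gap: 0.26
```

```bash
python3 -c "
from h import *
arc([.065],-.07)
s=grab('side')
overlay(s,'s14',200,130,130,120,5,th=.65,lift=.016)"
```

```text
t 12.85 q [-1.078  0.896  0.797  1.647  0.052  1.026 -0.364] p [0.5907 0.1198 0.1683] F [  2.  -13.7   4.2] gap 0.26
[[ 0.995  0.066 -0.077]
 [ 0.101 -0.624  0.775]
 [ 0.004 -0.779 -0.627]]
tcp in housing frame about pivot [0.0027 0.0803 0.1483] r 0.1687 ang 0.496 toolF [  0.6   5.4 -13.4]
[1, np.float64(0.0), np.float64(-0.0016), np.float64(0.0108), np.float64(-3.72), np.float64(-0.02), np.float64(0.0)]
```

View pics/s14.png

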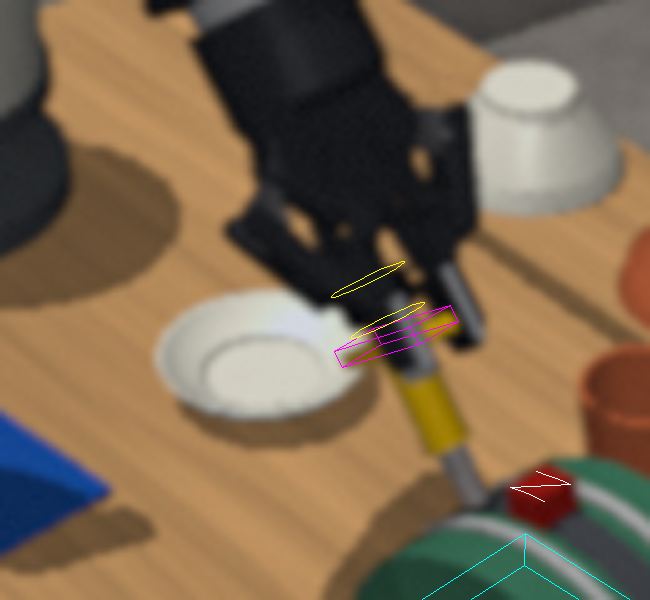

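It's up against the end stop: position unchanged and lateral force up by 12 N. Now I'll lower the collar along the lever.

Emit:
arm_command --moves '[1,0,0.004,0,0,0,0,1,0,0.004,0,0,0,0,1,0,0.004,0,0,0,0,1,0,0.003,0,0,0,0,1,0,0.0015,0,0,0,0,1,0,0,0,0,0,0]'

```text
time: 13.4
tool_pos: [0.5921, 0.1123, 0.158]
eef_rot: [-2.242, -0.119, 0.049]
contact_force: [-20.8, 13.4, 55.5]
finger_gap: 0.262
```

```bash
python3 -c "
from h import *
arc([.065],-.07)
s=grab('side')
overlay(s,'s15',200,130,130,120,5,th=.65,lift=.0)"
```

```text
t 13.4 q [-1.066  0.904  0.791  1.661  0.049  0.996 -0.362] p [0.5921 0.1123 0.158 ] F [-20.8  13.4  55.5] gap 0.262
[[ 0.995  0.068 -0.077]
 [ 0.103 -0.62   0.778]
 [ 0.006 -0.781 -0.624]]
tcp in housing frame about pivot [0.0033 0.0727 0.138 ] r 0.156 ang 0.485 toolF [-19.  -53.1 -22.7]
[1, np.float64(0.0), np.float64(-0.0016), np.float64(0.01), np.float64(-3.72), np.float64(-0.03), np.float64(-0.0)]
```

View pics/s15.png

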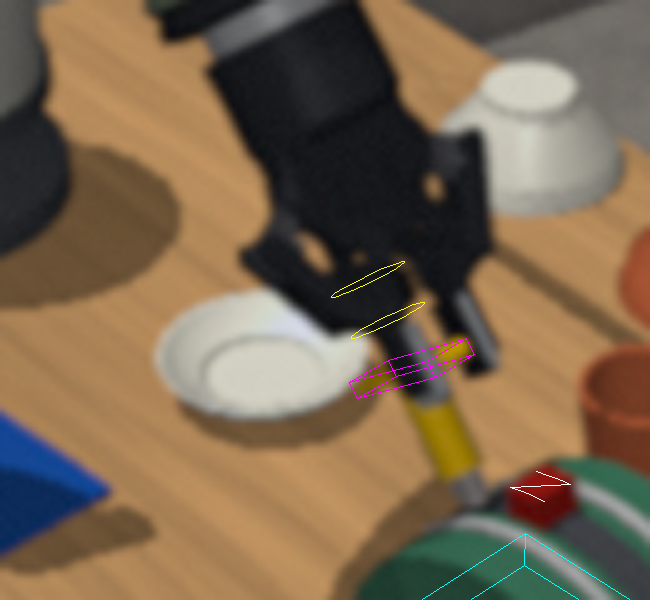

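The collar is down on its stop, because I commanded about 4 mm too far (53 N through the fingers). I'll back off, then open.

Emit:
arm_command --moves '[1,0,-0.0035,0,0,0,0,1,0,0,0,0,0,0]'

```text
time: 13.62
tool_pos: [0.5915, 0.1127, 0.1589]
eef_rot: [-2.243, -0.117, 0.05]
contact_force: [0.7, -12.0, 3.8]
finger_gap: 0.261
```

```bash
python3 -c "
from h import *
arc([.065],-.07)"
```

```text
t 13.62 q [-1.067  0.903  0.792  1.66   0.049  0.999 -0.362] p [0.5915 0.1127 0.1589] F [  0.7 -12.    3.8] gap 0.261
[[ 0.995  0.067 -0.077]
 [ 0.102 -0.621  0.777]
 [ 0.005 -0.781 -0.625]]
tcp in housing frame about pivot [0.0028 0.0732 0.1389] r 0.157 ang 0.485 toolF [ -0.5   4.5 -11.8]
[1, np.float64(0.0), np.float64(-0.0016), np.float64(0.0101), np.float64(-3.72), np.float64(-0.02), np.float64(-0.0)]
```

Emit:
arm_command --moves '[0.6,0,0,0,0,0,0,0.4,0,0,0,0,0,0,0.2,0,0,0,0,0,0,0,0,0,0,0,0,0,0,0,0,0,0,0,0,0,0,0,0,0,0,0,0,0,0,0,0,0]'

```text
schema error: expected a multiple of 7 numbers
```

```bash
python3 -c "
from h import *
arc([.065],-.07)
s=grab('side')
overlay(s,'s16',200,130,130,120,5,th=.65,lift=.0)"
```

```text
t 13.62 q [-1.067  0.903  0.792  1.66   0.049  0.999 -0.362] p [0.5915 0.1127 0.1589] F [  0.7 -12.    3.8] gap 0.261
[[ 0.995  0.067 -0.077]
 [ 0.102 -0.621  0.777]
 [ 0.005 -0.781 -0.625]]
tcp in housing frame about pivot [0.0028 0.0732 0.1389] r 0.157 ang 0.485 toolF [ -0.5   4.5 -11.8]
[1, np.float64(0.0), np.float64(-0.0016), np.float64(0.0101), np.float64(-3.72), np.float64(-0.02), np.float64(-0.0)]
```

View pics/s16.png

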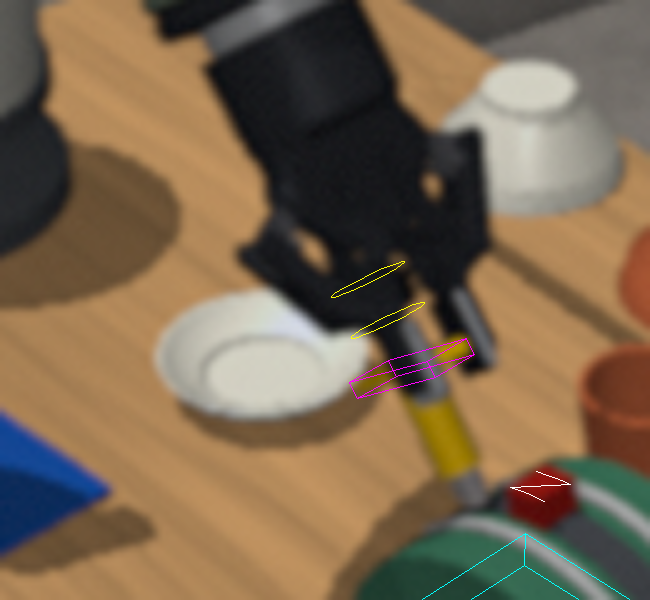

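Emit:
arm_command --moves '[0.6,0,0,0,0,0,0,0.4,0,0,0,0,0,0,0.2,0,0,0,0,0,0,0,0,0,0,0,0,0,0,0,0,0,0,0,0,0,0,0,0,0,0,0]'

```text
time: 14.17
tool_pos: [0.591, 0.1151, 0.1567]
eef_rot: [-2.242, -0.119, 0.052]
contact_force: [-0.7, 0.0, 0.1]
finger_gap: 1.001
```

```bash
python3 -c "
from h import *
arc([.065],-.07)
s=grab('side')
overlay(s,'s17',200,130,130,120,5,th=.65,lift=.0)"
```

```text
t 14.17 q [-1.069  0.906  0.789  1.66   0.047  0.998 -0.363] p [0.591  0.1151 0.1567] F [-0.7  0.   0.1] gap 1.001
[[ 0.995  0.068 -0.079]
 [ 0.104 -0.62   0.778]
 [ 0.003 -0.782 -0.624]]
tcp in housing frame about pivot [0.0025 0.0756 0.1367] r 0.1562 ang 0.505 toolF [-0.7 -0.2  0. ]
[1, np.float64(0.0), np.float64(-0.0014), np.float64(0.0101), np.float64(-3.72), np.float64(-0.02), np.float64(0.01)]
```

View pics/s17.png

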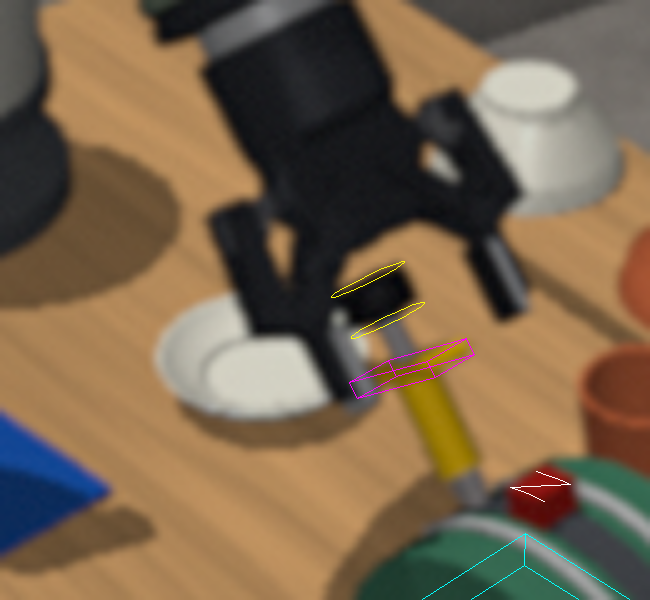

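Emit:
arm_command --moves '[0,0,-0.012,0,0,0,0,0,0,-0.02,0,0,0,0,0,0,-0.025,0,0,0,0,0,0,-0.025,0,0,0,0,0,0,-0.025,0,0,0,0,0,0,-0.025,0,0,0,0,0,0,-0.025,0,0,0,0,0,0,0,0,0,0,0]'

```text
time: 14.88
tool_pos: [0.5811, 0.2158, 0.2822]
eef_rot: [-2.239, -0.125, 0.051]
contact_force: [1.2, 0.4, 0.1]
finger_gap: 0.999
```

```bash
python3 -c "
from h import *
st()
s=grab('side','s18f');t=grab('top','t18f')
overlay(s,'s18',200,130,130,120,5,th=.65,lift=.0)"
```

```text
t 14.88 q [-1.179  0.815  0.835  1.436  0.058  1.34  -0.371] p [0.5811 0.2158 0.2822] F [1.2 0.4 0.1] gap 0.999
[[ 0.994  0.072 -0.08 ]
 [ 0.108 -0.618  0.779]
 [ 0.007 -0.783 -0.622]]
```

View pics/s18.png

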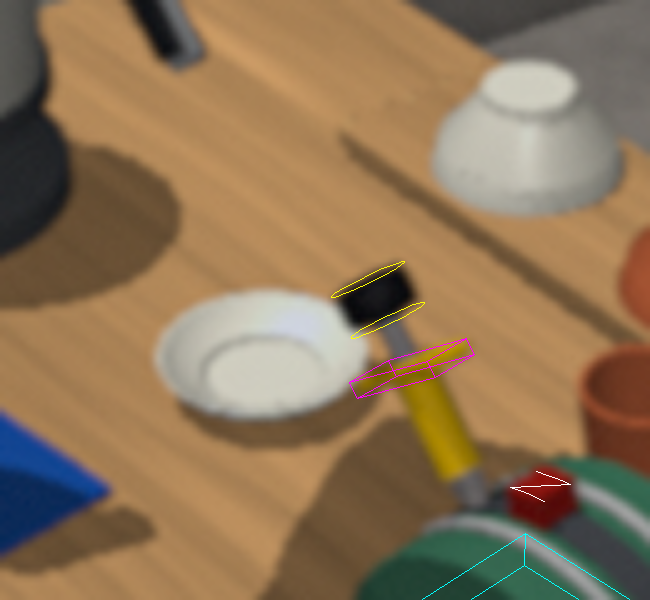

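View pics/s18f.png

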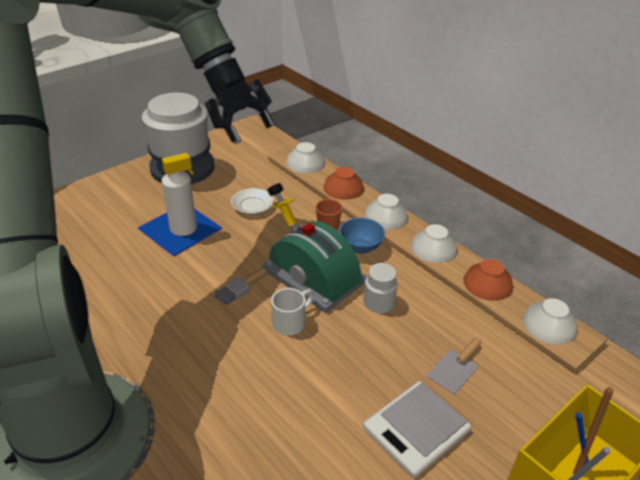

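View pics/t18f.png

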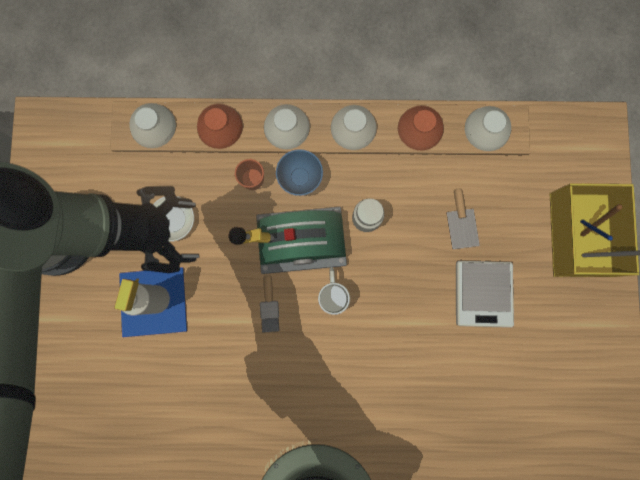

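The top and side views show the lever lying on the 0.65 rad overlay, with the knob at (237,236) in the top view. The collar matches the zero-lift overlay, the bottle stands on the mat at about (145,300), and the bystanders haven't moved. Handing in.

```bash
python3 -c "
from station import robot
print(robot.sign_off())"
```

```text
the job is handed in; nothing more can be done
None
```

The job is done and handed in at about 15 s of the 64 s allowed.

- **Bottle:** I gripped it by the head, stood it upright on the blue mat and let go. The last pictures show it standing, wholly on the mat.
- **Lever:** I gripped one end of the collar's wing, lifted the collar about 15 mm and swung the lever from about -0.39 rad over the tooth. Nothing blocked it: the sideways force stayed at about 4–7 N while it passed. At the end it stopped moving under about 13 N, which is the reverse end stop, and the final overlay matches 0.65 rad to within about 0.01.
- **Collar:** I lowered it along the lever, opened the fingers and withdrew. The contact force then read about zero, and the overlay matches fully down.
- **Other things:** in the pictures the bystanders look to be where they were.

**Flaw:** I lowered the collar about 4 mm too far, and the wrist briefly read about 60 N (53 N of it along the lever). I backed off at once. I take this as the fingers holding the collar against its bottom stop, not the gripper's body touching the knob. The knob clearance seen at the grip supports that, but I did not measure it separately.

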